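# Hold a filter cassette against the sprung port of a leak-test dock

## Robot

A 6-joint arm with a two-finger parallel gripper is mounted at the origin on the work surface. World frame = base frame: x ahead of the robot, y to its left, z up, the work surface at z = 0. Lengths are in mm, angles in rad, forces in N, time in s.
With the tool pointing down it reaches from about 275 to 825 mm from the base axis. Payload 4.9 kg.
Tool frame: the origin (TCP) lies at the very end of the fingers, on their centre line; the grasp point (between the pads) lies 19 mm behind it; z points along the fingers, y is the direction in which the jaws open and shut (so a half turn about z gives the same grasp; the last joint's range is limited). The gripper opens to 85 mm and grips with 20 to 120 N. Pads are 22 mm wide; open, the fingers measure 114 mm over their backs; the gripper's body (76 mm by 85 mm) begins 54 mm behind the grasp point. The pads swing forward as they close: fully open they stand 13 mm farther back than shut.
Start: joints at [1.019, 0.326, -0.193, 1.052, 0, 1.437], TCP at [223.159, 502.711, 231.281] pointing down, gripper open.
Joint ranges: [-2.65, 2.65], [-0.97, 1.79], [-1.3, 1.35], [-1.93, 2.1], [-1.47, 1.37], [-3.14, 3.14]. Speed limits (rad/s): [2.57, 2.57, 3.14, 3.14, 3.14, 3.14].

## Interface

Orientations are given as a unit quaternion [x, y, z, w].
In Python, from workcell import arm, viewer, spotter gives the robot as it stands. Calls block until the motion is done:
- arm.goto(position, orientation): joint-space move of the TCP to a pose.
- arm.move_linear(position, rotation=None, speed=150, f_stop=None): straight line of the TCP; rotation=None keeps the orientation; speed is the mean speed in mm/s. With f_stop (N) it stops when the force on the tool has changed by that much, and returns True; else False.
- arm.move_joints(angles): joint-space move.
- arm.command_gripper(opening, strength=None): finger opening in mm; strength is the grip in N (None keeps the last); returns when the fingers have stopped.
- arm.wait(seconds).
- arm.inverse_kinematics(position, orientation): joint angles nearest the present ones, or None.
- viewer.capture(name): name is "side" or "top" or "wrist"; returns a dict with "color" (384x512x3 uint8, blue, green, red), "fx", "fy", "cx", "cy" (pixels), "D" ([k1, k2, p1, p2, k3] as OpenCV has them; the pictures are not rectified), "world_from_camera" (4x4, takes a point from camera to world coordinates); the wrist camera has in their place "mount" (4x4, takes a point from camera to tool coordinates, whose origin is the TCP and whose axes are the flange's). Camera axes: x right, y down, z forward; pixel columns grow to the right and rows downward; lengths in mm; the calibration is good to about 2 mm. A picture is of the moment at which its call begins: read the wrist's pose just before it. There is no depth.
A pose or a line that the arm cannot do raises arm.MotionError and nothing moves.
- arm.sign_off(): hands the job in, once; it reports no verdict.
Trained networks look in the newest picture that a camera, given by its name, has taken for a name from the list of things; names that differ only in an ending like _2 or _b are one class to them, and where a whole thing is asked for, a point or a joint stands for the part that bears it (a point fixed in the world has none). Each returns a list of dicts, best first, with "p" (0 to 1); they miss things now and then, are a little off and sometimes report something else, mostly with a low value. They report only what shows in the picture. A call takes as long as a camera call.
- spotter.find_in(target, camera): "point" ([column, row] in pixels, amid what is visible of it).
- spotter.masks_of(target, camera): "mask" (384x512 bool, what is visible of it) and "point" ([column, row] in pixels, amid what is visible of it).
- spotter.pinpoint(target, camera): "point" ([column, row] in pixels: a listed point, or the origin of a listed thing).
Readings, each from a call of its own:
- arm.get_time(): time.
- arm.get_joint_pos(): joint angles.
- arm.get_dq(): joint speeds.
- arm.get_joint_torque(): joint torques, N m.
- arm.get_position(): TCP position.
- arm.get_eef_rot(): TCP orientation.
- arm.get_ft_force(): force on the tool from outside, world axes, zero at the start.
- arm.get_moment(): the same for the moment, N m.
- arm.get_finger_gap(): finger opening in mm.
Only numpy, scipy, OpenCV 4.12 (cv2) and the standard library are available. Lean on these libraries where they do the work, as an engineer would, in place of code of your own. Each camera call takes 0.05 s, during which the arm holds its last target. There are 200 camera calls.

## Task

Set up the leak test: lay the plain blank plate flat in the narrow closed compartment of the grey dock and let go of it, then lay the filter cassette flat in the wide bay with its spigot pointing at the sprung plunger, and push it along the bay against the plunger until its shoulders are firmly against the two stop posts. Finish while still holding it there with a steady push - the spring would send it back if you let go - without forcing it hard. Leave the bottle, beaker and jar alone.

Things in the scene. Friction and masses are not known exactly. Their poses are not given: they have to be found in the camera images.
- dock: Fixed grey test dock, flat on the bench: base plate 200 x 180 x 12 mm (x, y, z); origin at the centre of its underside, z up, x pointing to the plunger end (roughly away from the robot). Rails with tops 22 mm above the bench form two compartments lengthwise along its x, centred at y = +46 mm (wide bay) and y = -46 mm (narrow). At the bay's +x end a spring housing rises to 48 mm.
- bay (a point): On the wide bay's floor (12 mm above the bench), axes as the dock. The bay is 50 mm wide inside; from the end wall's inner face at x = -62 mm to the stop posts at x = +55 mm. The plunger's face stands at x = +58 mm when out, so a cassette laid with its centre point at x = -12 mm clears the plunger by 10 mm. When home against the stops its centre point is at x = +10 mm.
- slot (a point): Middle of the narrow compartment's floor (12 mm above the bench), axes as the dock. Closed all round by 10 mm high rails: 42 mm wide (y) and 96 mm long (x) inside.
- stop_face (a point): Point midway between the faces of the two fixed steel stop posts (body stop), x = +55 mm in the bay, 26 mm above the bay floor; the posts are 10 mm wide, centred 19 mm to either side, top 32 mm above the bay floor. The cassette's front shoulders meet them.
- plunger (a joint): Sprung brass plunger between the stop posts, its face 16 mm wide and high, 26 mm above the bay floor; slides along the dock's +x when pressed, 0 = out, metres. Spring about 3 N at first touch rising 0.35 N per mm to 7 N (sliding friction adds some 2 to 5 N); reads about 0.012 when the cassette meets the stop posts. A push of 17 to 25 N along the bay holds it well; over 40 N on the posts is forcing it.
- cassette_center (a point): Loose white plastic filter cassette (body cassette), 0.16 kg, flat on the bench. Base 80 x 44 x 14 mm (x from -35 to +45 mm); at its +x end a port block 16 mm long, full width, 34 mm high, whose front bears a spigot 11 mm thick, 15 mm long. Grip rib on top 40 x 18 mm (x, y), 14 to 46 mm up. This point: rib centre in x, y, 23 mm above the underside; x towards the spigot, z up.
- spigot_tip (a point): Tip of the cassette's spigot, 60 mm in +x from the cassette's centre point, 26 mm above its underside; it meets the plunger.
- blank_center (a point): Loose bare aluminium blank plate (body blank), about 0.15 kg: flat plate 88 x 36 x 10 mm (x, y, z) without a spigot, both ends alike, either way round will do; on top a solid grip rib 40 mm long (x), 16 mm wide (y), 34 mm high (10 to 44 mm up). This point: centre, 22 mm above the underside; x along the plate's length, z up. Starts lying flat on the bench.
- bottle: Loose amber bottle, 54 mm across, 110 mm high, bystander; origin at the centre of its base.
- beaker: Loose glass beaker, 68 mm across, 85 mm high, bystander; origin at the centre of its base.
- jar: Loose small white jar, 52 mm across, 70 mm high, bystander; origin at the centre of its base.

How it is judged:
By the outcome, as a careful person would: the job done as asked, in the order asked, and still so for the second after the job is handed in, while the arm keeps its last pose, push and grip.
It also fails if it takes over 72 s, if anything falls off the work surface, if the arm or the gripper's body presses on something with over 40 N, if the wrist force passes 120 N, or if a joint passes its speed limit or range.

## Working session

There is one attempt and no reset: what is moved stays moved. The work goes in short steps, each a Python script; the robot and the scene stay as the last script left them, time stands still between calls to the robot, and variables do not carry over. Pictures are saved under pics/ and viewed, about 8 in all and at most 12, crops included, and the job is handed in when it is done.

```bash
ls; mkdir -p pics; cat > h.py <<'E'
import numpy as np, cv2
from workcell import arm, viewer, spotter
from scipy.spatial.transform import Rotation as R
def cap(n):
    T=None
    if n=="wrist":
        p=np.array(arm.get_position()); q=arm.get_eef_rot()
        T=np.eye(4); T[:3,:3]=R.from_quat(q).as_matrix(); T[:3,3]=p
    c=viewer.capture(n)
    c["W"]=np.array(c["world_from_camera"]) if T is None else T@np.array(c["mount"])
    c["K"]=np.array([[c["fx"],0,c["cx"]],[0,c["fy"],c["cy"]],[0,0,1.]])
    return c
def ray(c,px,z):
    u=cv2.undistortPoints(np.array([[px]],float),c["K"],np.array(c["D"],float))[0,0]
    d=c["W"][:3,:3]@[u[0],u[1],1]; o=c["W"][:3,3]
    return o+d*(z-o[2])/d[2]
def proj(c,P):
    M=np.linalg.inv(c["W"]); P=np.atleast_2d(np.array(P,float))
    return cv2.projectPoints(P,cv2.Rodrigues(M[:3,:3])[0],M[:3,3],c["K"],np.array(c["D"],float))[0][:,0]
def down(yaw): # tool z down, tool x at yaw
    return (R.from_euler('z',yaw)*R.from_euler('x',np.pi)).as_quat()
E
python3 - <<'E'
from h import *
print(arm.get_eef_rot())
for n in ["top","side"]:
    c=cap(n); cv2.imwrite(f"pics/{n}0.png",c["color"]); print(n,c["W"].round(2).tolist())
    for t,z in [("dock",0),("bay",12),("slot",12),("stop_face",38),("cassette_center",23),("spigot_tip",26),("blank_center",22),("bottle",0),("beaker",0),("jar",0)]:
        r=spotter.pinpoint(t,n)
        print(t,[(np.round(a["p"],2),np.round(a["point"]),ray(c,a["point"],z).round()[:2]) for a in r[:2]])
print(arm.get_time())
E
```

```text
pics
[ 2.07370730e-01  9.78262047e-01 -8.18718466e-04 -2.78640104e-04]
top [[-0.01, -0.99, 0.14, 450.77], [-1.0, 0.01, -0.0, 98.05], [0.0, -0.14, -0.99, 1255.32], [0.0, 0.0, 0.0, 1.0]]
dock [(np.float64(0.68), array([368., 226.]), array([ 532., -184.]))]
bay [(np.float64(0.84), array([353., 222.]), array([ 542., -141.]))]
slot [(np.float64(0.83), array([389., 218.]), array([ 552., -236.]))]
stop_face [(np.float64(0.41), array([354., 203.]), array([ 591., -140.]))]
cassette_center [(np.float64(0.64), array([242., 202.]), array([597., 147.]))]
spigot_tip [(np.float64(0.59), array([241., 173.]), array([674., 151.])), (np.float64(0.38), array([283., 128.]), array([793.,  38.]))]
blank_center [(np.float64(0.65), array([238., 266.]), array([433., 160.]))]
bottle [(np.float64(0.64), array([281., 130.]), array([795.,  43.]))]
beaker [(np.float64(0.68), array([157., 210.]), array([580., 376.]))]
jar [(np.float64(0.87), array([236., 138.]), array([774., 164.]))]
side [[-0.84, -0.42, 0.34, 364.61], [-0.54, 0.63, -0.55, 506.17], [0.01, -0.65, -0.76, 648.69], [0.0, 0.0, 0.0, 1.0]]
dock [(np.float64(0.69), array([326., 157.]), array([ 547., -175.]))]
bay [(np.float64(0.55), array([325., 165.]), array([ 532., -135.]))]
slot [(np.float64(0.8), array([338., 141.]), array([ 543., -240.]))]
stop_face [(np.float64(0.55), array([308., 146.]), array([ 593., -148.]))]
cassette_center [(np.float64(0.69), array([242., 226.]), array([602., 149.]))]
spigot_tip [(np.float64(0.79), array([220., 213.]), array([661., 147.]))]
blank_center [(np.float64(0.81), array([310., 270.]), array([431., 163.]))]
bottle [(np.float64(0.63), array([202., 164.]), array([805.,  31.]))]
beaker [(np.float64(0.59), array([185., 324.]), array([577., 379.]))]
jar [(np.float64(0.88), array([177., 206.]), array([769., 173.]))]
1.1
```

```bash
python3 - <<'E'
import cv2,numpy as np
a=cv2.imread("pics/top0.png")[100:310,120:430]
b=cv2.imread("pics/side0.png")[80:350,150:460]
cv2.imwrite("pics/crop0.png",np.hstack([cv2.resize(a,(400,271)),cv2.resize(b,(400,348))[:271+0]]) if 0 else np.vstack([cv2.resize(a,(440,298),interpolation=3),cv2.resize(b,(440,383),interpolation=3)[:300]]))
E
```

```text
(no output)
```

View pics/crop0.png

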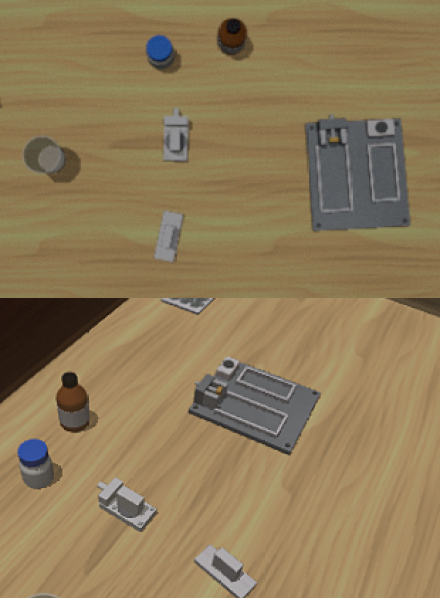

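The top crop shows the blank (lower) slightly turned, the cassette above it with its spigot away from the robot, and the dock turned about 5° with the plunger at the far end. The side view agrees. Next are wrist close-ups.

```bash
python3 - <<'E'
from h import *
import pickle
c=cap("wrist"); m=np.array(c["mount"]); print(m.round(2).tolist(),c["fx"])
for yaw in (0.1,np.pi+.1):
    for P in ([432,160,40],[600,148,40],[540,-140,40],[545,-235,40],[432,160,250],[600,148,250],[545,-190,280]):
        q=arm.inverse_kinematics(P,down(yaw)); print(round(yaw,1),P,None if q is None else np.round(q,2))
E
```

```text
[[0.0, -0.95, -0.31, 80.05], [1.0, 0.0, 0.0, 0.24], [-0.0, -0.31, 0.95, -141.29], [0.0, 0.0, 0.0, 1.0]] 302.5916014750654
0.1 [432, 160, 40] [ 0.19  0.4  -0.66  0.51  0.   -3.05]
0.1 [600, 148, 40] [ 0.12  0.63 -0.24  0.71  0.   -3.12]
0.1 [540, -140, 40] [-0.39  0.54 -0.41  0.62  0.    2.66]
0.1 [545, -235, 40] [-0.53  0.59 -0.31  0.67  0.    2.51]
0.1 [432, 160, 250] [ 0.19  0.15 -0.38  1.04  0.   -3.05]
0.1 [600, 148, 250] [ 0.12  0.44  0.03  1.16  0.   -3.12]
0.1 [545, -190, 280] [-0.46  0.35 -0.03  1.19  0.    2.58]
3.2 [432, 160, 40] [ 0.19  0.4  -0.66  0.51  0.    0.09]
3.2 [600, 148, 40] [ 0.12  0.63 -0.24  0.71  0.    0.02]
3.2 [540, -140, 40] [-0.39  0.54 -0.41  0.62  0.   -0.49]
3.2 [545, -235, 40] [-0.53  0.59 -0.31  0.67  0.   -0.63]
3.2 [432, 160, 250] [ 0.19  0.15 -0.38  1.04  0.    0.09]
3.2 [600, 148, 250] [0.12 0.44 0.03 1.16 0.   0.02]
3.2 [545, -190, 280] [-0.46  0.35 -0.03  1.19  0.   -0.56]
```

```bash
cat >> h.py <<'E'
from scipy.optimize import minimize
def box(x0,x1,y0,y1,z0,z1): return np.array([[x,y,z] for x in(x0,x1) for y in(y0,y1) for z in(z0,z1)],float)
# z measured from underside
MOD={"blank":[box(-44,44,-18,18,0,10),box(-20,20,-8,8,10,44)],
 "cassette":[box(-35,45,-22,22,0,14),box(29,45,-22,22,0,34),box(45,60,-5.5,5.5,20.5,31.5),box(-20,20,-9,9,14,46)],
 "dock":[box(-100,100,-90,90,0,12)]}
def sil(c,name,x,y,a,z0=0,S=3):
    m=np.zeros((384*S,512*S),np.uint8); Q=R.from_euler('z',a).as_matrix()
    for b in MOD[name]:
        p=proj(c,b@Q.T+[x,y,z0]); cv2.fillConvexPoly(m,cv2.convexHull(((p+.5)*S-.5).round().astype(np.int32)),255)
    return cv2.resize(m,(512,384),interpolation=cv2.INTER_AREA)/255.
def fit(c,mask,name,g,z0=0):
    mk=cv2.GaussianBlur(mask.astype(np.float32),(0,0),1.2)
    def f(v): return np.abs(cv2.GaussianBlur(sil(c,name,v[0],v[1],v[2]/100,z0).astype(np.float32),(0,0),1.2)-mk).sum()
    g=np.array([g[0],g[1],g[2]*100])
    for s in (12,4): 
        r=minimize(f,g,method="Nelder-Mead",options=dict(initial_simplex=[g]+[g+np.eye(3)[i]*s for i in range(3)],xatol=.05,fatol=.5)); g=r.x
    return g[0],g[1],g[2]/100,r.fun/mask.sum()
def outline(c,img,name,x,y,a,z0=0,col=(0,0,255)):
    Q=R.from_euler('z',a).as_matrix()
    for b in MOD[name]:
        p=proj(c,b@Q.T+[x,y,z0]); cv2.polylines(img,[cv2.convexHull(p.round().astype(np.int32))],True,col,1)
E
python3 - <<'E'
from h import *
import pickle
Y=np.pi
out=[]
arm.goto([395,160,190],down(Y)); 
c=cap("wrist"); out.append(("blank",c,spotter.masks_of("blank_center","wrist"),spotter.pinpoint("blank_center","wrist")))
arm.goto([565,148,190],down(Y)); 
c=cap("wrist"); out.append(("cassette",c,spotter.masks_of("cassette_center","wrist"),spotter.pinpoint("cassette_center","wrist")))
arm.goto([495,-187,270],down(Y)); 
c=cap("wrist"); out.append(("dock",c,spotter.masks_of("dock","wrist"),{n:spotter.pinpoint(n,"wrist") for n in("dock","bay","slot","stop_face")}))
pickle.dump(out,open("o.pkl","wb"))
G={"blank":(432,161,-.2),"cassette":(600,148,0),"dock":(540,-180,.1)}
Z=dict(dock=0,bay=12,slot=12,stop_face=38)
vis=[]
for n,c,m,p in out:
    im=c["color"].copy()
    if m:
        r=fit(c,m[0]["mask"],n,G[n]); print(n,m[0]["p"],m[0]["mask"].sum(),np.round(r,3)); outline(c,im,n,*r[:3])
    if n=="dock":
        for k,v in p.items(): print(k,[(round(a["p"],2),np.round(a["point"],1),ray(c,a["point"],Z[k]).round(1)) for a in v[:1]])
    else: print([(a["p"],ray(c,a["point"],22).round(1)) for a in p[:1]])
    vis.append(im)
cv2.imwrite("pics/w1.png",cv2.resize(np.vstack([np.hstack(vis[:2]),np.hstack([vis[2],vis[2]*0])]),(800,600),interpolation=cv2.INTER_AREA))
print(arm.get_time())
E
```

```text
blank 0.65 2268 [ 4.33973e+02  1.58232e+02 -2.00000e-01  6.60000e-02]
[(0.85, array([431.6, 160.6,  22. ]))]
cassette 0.88 3058 [ 6.05996e+02  1.44157e+02 -3.00000e-02  4.90000e-02]
[(0.73, array([607.4, 145.9,  22. ]))]
dock 0.8 18151 [ 5.44095e+02 -1.91803e+02  3.70000e-02  4.70000e-02]
dock [(0.64, array([249.2, 187.5]), array([ 546.4, -191.9,    0. ]))]
bay [(0.66, array([285. , 185.9]), array([ 540.2, -142.2,   12. ]))]
slot [(0.65, array([215.1, 191.2]), array([ 548. , -239.2,   12. ]))]
stop_face [(0.74, array([284.5, 229.7]), array([ 594.4, -143.6,   38. ]))]
5.225
```

View pics/w1.png

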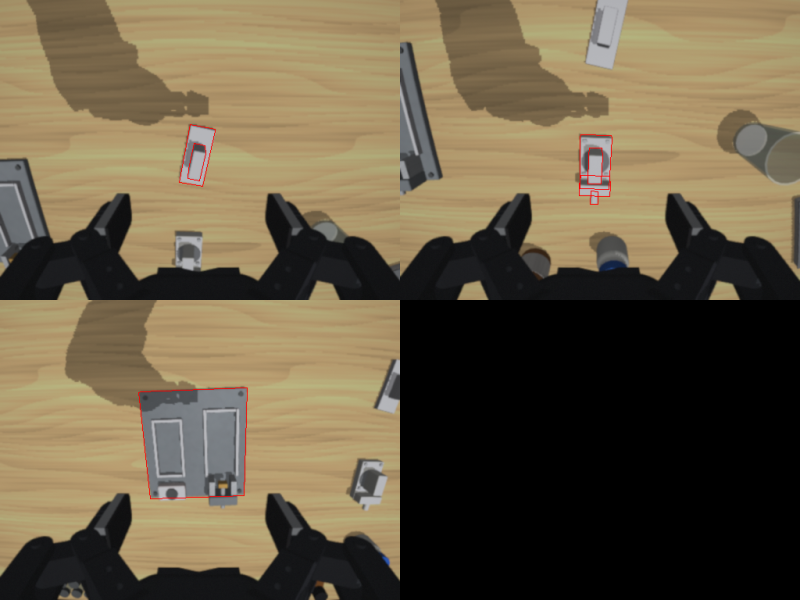

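The blank is mid-image at (197,155) and the cassette at (595,160). Both outlines fit well. The dock outline is good, but the yaw estimates disagree (0.04 against 0.08), so I'll refine it on the bright rail tops.

```bash
cat >> h.py <<'E'
def rectpts(cx,cy,hx,hy,z): return np.array([[cx-hx,cy-hy,z],[cx+hx,cy-hy,z],[cx+hx,cy+hy,z],[cx-hx,cy+hy,z]],float)
def samp(c,g,P): 
    p=proj(c,P).astype(np.float32); return cv2.remap(g,p[:,0].copy(),p[:,1].copy(),1)
def lines(o): # sample lines at offset o outside inner walls: slot 4 sides, bay 2 long sides + near wall
    t=np.linspace(-1,1,60); L=[]
    hx,hy=48+o,21+o
    for s in(-1,1): L+= [np.c_[t*44,0*t-46+s*hy],np.c_[0*t+s*hx,t*18-46]]
    hy=25+o
    for s in(-1,1): L+= [np.c_[-10+t*46,0*t+46+s*hy]]
    L+=[np.c_[0*t-62-o,46+t*20]]
    return np.c_[np.vstack(L),np.full(60*len(L),22.)]
def fitdock(c,g0):
    g=cv2.GaussianBlur(cv2.cvtColor(c["color"],cv2.COLOR_BGR2GRAY).astype(np.float32),(0,0),.8)
    def f(v):
        Q=R.from_euler('z',v[2]/100).as_matrix(); tr=[v[0],v[1],0]
        s=lambda o: samp(c,g,lines(o)@Q.T+tr).mean()
        return s(-3.)-s(1.)-s(2.5)+s(7)
    best=None
    for dx in(-6,-2,2,6):
      for dy in(-6,-2,2,6):
        v=np.array([g0[0]+dx,g0[1]+dy,g0[2]*100])
        r=minimize(f,v,method="Nelder-Mead",options=dict(initial_simplex=[v]+[v+np.eye(3)[i]*4 for i in range(3)],xatol=.02,fatol=.01))
        if best is None or r.fun<best.fun: best=r
    v=best.x; return v[0],v[1],v[2]/100,best.fun
def drawdock(c,im,v,k,off):
    Q=R.from_euler('z',v[2]).as_matrix()
    for q in (rectpts(0,-46,48,21,22),rectpts(-3.5,46,58.5,25,22),rectpts(0,0,100,90,12)):
        p=(proj(c,q@Q.T+[v[0],v[1],0])-off+.5)*k; cv2.polylines(im,[p.round().astype(np.int32)],True,(0,0,255),1)
E
python3 - <<'E'
from h import *
import pickle
c=pickle.load(open("o.pkl","rb"))[2][1]
v=fitdock(c,(544,-190,.06)); print(v)
im=cv2.resize(c["color"][100:270,165:335],None,fx=3.5,fy=3.5,interpolation=cv2.INTER_CUBIC)
drawdock(c,im,v,3.5,np.array([165,100])); cv2.imwrite("pics/d.png",im[:600])
E
```

```text
(np.float64(543.0629953738817), np.float64(-191.18663955350866), np.float64(0.039776260902619855), np.float64(-106.37639617919922))
```

View pics/d.png

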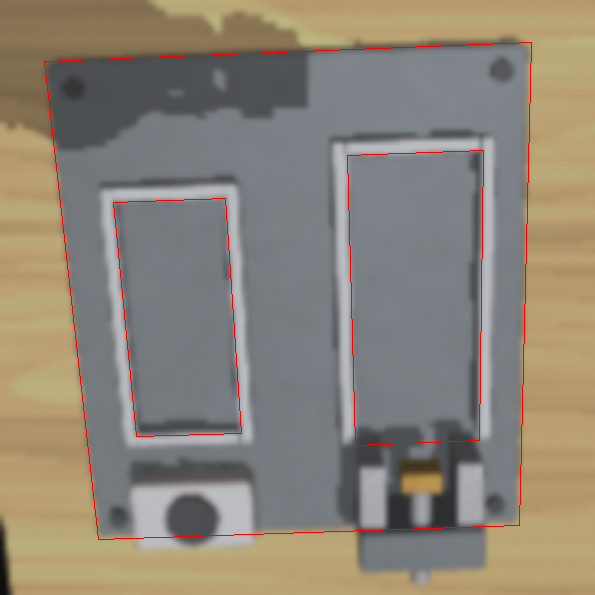

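Red outlines fall on the inner rail edges and the base outline, so the dock is at (543.1, -191.2) with yaw 0.040. Now pick the blank, with one closer look on the way.

```bash
python3 - <<'E'
from h import *
arm.command_gripper(60,60)
a=-.2
arm.goto([405,162,150],down(np.pi+a))
c=cap("wrist"); m=spotter.masks_of("blank_center","wrist"); p=spotter.pinpoint("blank_center","wrist")
r=fit(c,m[0]["mask"],"blank",(433,159,-.2)); print(m[0]["p"],np.round(r,3),[ray(c,q["point"],22).round(1) for q in p[:1]])
im=cv2.resize(c["color"][100:340,150:370].copy(),None,fx=1,fy=1)
im=c["color"].copy(); outline(c,im,"blank",*r[:3]); cv2.imwrite("pics/b.png",cv2.resize(im[80:320,140:380],None,fx=2.4,fy=2.4,interpolation=cv2.INTER_CUBIC))
E
```

```text
0.76 [ 4.33739e+02  1.58006e+02 -2.11000e-01  3.10000e-02] [array([436.4, 159. ,  22. ])]
```

View pics/b.png

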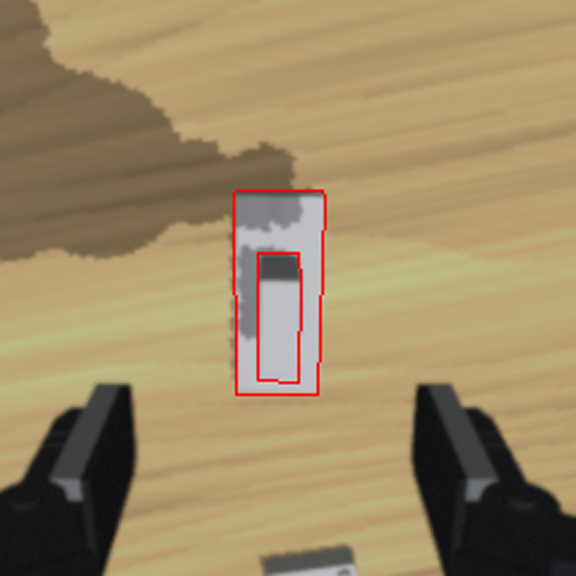

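The outline fits within a pixel. Grasping now.

```bash
python3 - <<'E'
from h import *
a=-.207; P=np.array([433.8,158.1])
arm.goto([*P,70],down(np.pi+a))
print(arm.move_linear([*P,16],speed=80,f_stop=8), np.round(arm.get_position(),1))
arm.command_gripper(5,60); print("gap",arm.get_finger_gap(),np.round(arm.get_ft_force(),1))
arm.move_linear([*P,80],speed=120); print("gap",arm.get_finger_gap(),np.round(arm.get_ft_force(),1))
p=np.array(arm.get_position()); print(p,arm.get_time())
c=cap("wrist"); im=c["color"].copy(); outline(c,im,"blank",p[0],p[1],a,p[2]-16); cv2.imwrite("pics/hb.png",cv2.resize(im[130:384,140:380],None,fx=2.3,fy=2.3,interpolation=cv2.INTER_CUBIC))
E
```

```text
False [434.2 158.2  16.5]
gap 15.085185529200702 [-0.3 -1.   5.1]
gap 14.786313920344273 [-0.3  0.3 -2.1]
[433.28518675 157.98441785  79.47847326] 9.5833
```

View pics/hb.png

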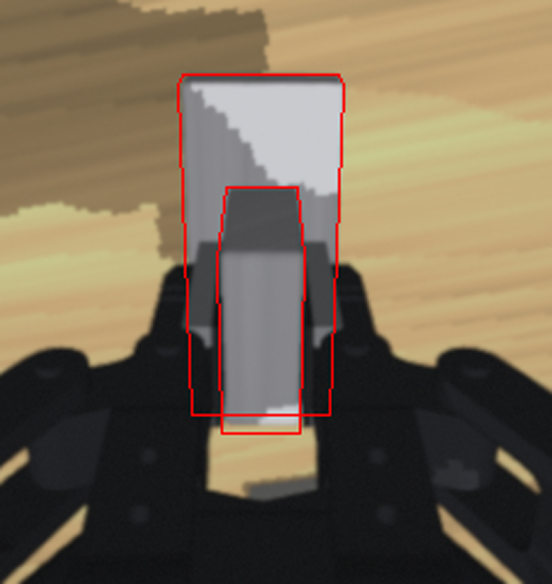

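The held blank agrees with the expected pose to within about 1 mm, so camera bias is negligible. Placing it in the slot.

```bash
cat >> h.py <<'E'
DK=np.array([543.1,-191.2]); DA=.040
def dk(x,y): return DK+R.from_euler('z',DA).as_matrix()[:2,:2]@[x,y]
E
python3 - <<'E'
from h import *
S=dk(0,-46); q=down(np.pi+DA)
arm.goto([*((S+[433,158])/2),110],down(np.pi-.08))
arm.goto([*S,75],q); arm.move_linear([*S,45],speed=80)
print(np.round(arm.get_ft_force(),1),np.round(arm.get_position(),1))
print(arm.move_linear([*S,27],speed=40,f_stop=6),np.round(arm.get_position(),1),np.round(arm.get_ft_force(),1),arm.get_finger_gap(),arm.get_time())
c=cap("wrist"); cv2.imwrite("pics/s.png",cv2.resize(c["color"][130:384,140:420],None,fx=2.2,fy=2.2,interpolation=cv2.INTER_CUBIC))
E
```

```text
[-0.5 -0.2 -1.2] [ 544.7 -236.5   44.7]
True [ 545.1 -237.5   28.4] [ 0.2 -0.4  4.9] 14.991161720098532 12.2833
```

View pics/s.png

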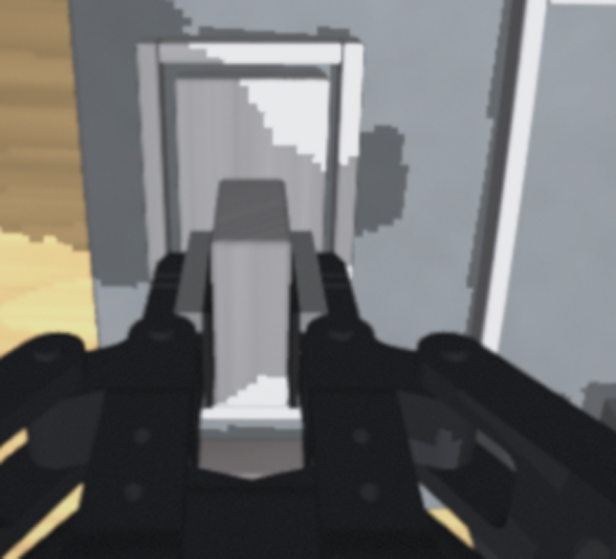

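The blank lies inside the rails with gaps on all visible sides, and z is 28.4, which is floor level. Release it, then get the cassette.

```bash
python3 - <<'E'
from h import *
arm.command_gripper(45); S=dk(0,-46)
print(np.round(arm.get_ft_force(),1))
arm.move_linear([*S,110],speed=150)
arm.goto([577,148,160],down(np.pi-.03)); arm.command_gripper(60,60)
c=cap("wrist"); m=spotter.masks_of("cassette_center","wrist")
r=fit(c,m[0]["mask"],"cassette",(606,144.5,-.03)); print(m[0]["p"],np.round(r,3),arm.get_time())
im=c["color"].copy(); outline(c,im,"cassette",*r[:3]); cv2.imwrite("pics/c.png",cv2.resize(im[80:320,140:380],None,fx=2.4,fy=2.4,interpolation=cv2.INTER_CUBIC))
E
```

```text
[ 0.4  0.  -0.2]Traceback (most recent call last):
  File "<stdin>", line 7, in <module>
IndexError: list index out of range
```

```bash
python3 - <<'E'
from h import *
for dz in (0,12,25):
    if dz: arm.move_linear([577-dz/2,148,160+dz])
    c=cap("wrist"); m=spotter.masks_of("cassette_center","wrist") or spotter.masks_of("spigot_tip","wrist")
    if m: break
print(dz,len(m)); v=(606,144.2,-.03)
if m: r=fit(c,m[0]["mask"],"cassette",v); print(m[0]["p"],np.round(r,3),arm.get_time()); v=r[:3]
im=c["color"].copy(); outline(c,im,"cassette",*v); cv2.imwrite("pics/c.png",cv2.resize(im[80:320,140:380],None,fx=2.4,fy=2.4,interpolation=cv2.INTER_CUBIC))
E
```

```text
0 3
0.87 [ 6.06768e+02  1.44172e+02 -3.30000e-02  3.00000e-02] 15.3833
```

View pics/c.png

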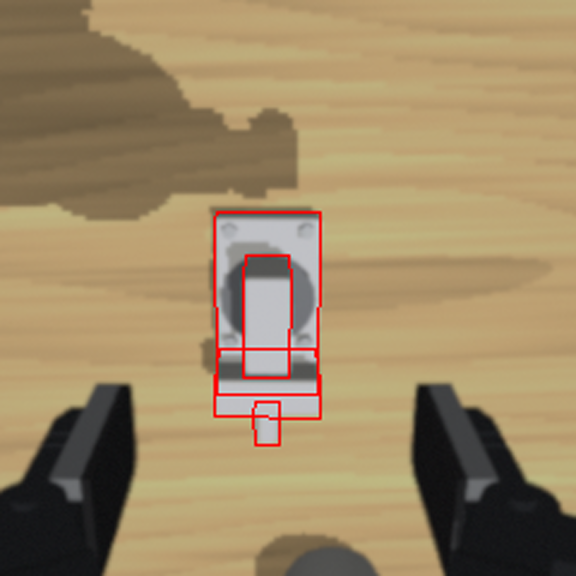

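The outline fits the cassette, at (606.7, 144.2) with yaw -0.033. Grasp it and lay it in the bay.

```bash
python3 - <<'E'
from h import *
a=-.033; P=np.array([606.7,144.2])
arm.goto([*P,75],down(np.pi+a))
print(arm.move_linear([*P,18.5],speed=80,f_stop=8), np.round(arm.get_position(),1))
arm.command_gripper(5,90); zg=arm.get_position()[2]; print("gap",arm.get_finger_gap(),zg)
arm.move_linear([*P,100],speed=150); print("gap",arm.get_finger_gap(),np.round(arm.get_ft_force(),1))
B=dk(-14,46); q=down(np.pi+DA)
arm.goto([*((P+B)/2),120],down(np.pi)); arm.goto([*B,80],q); arm.move_linear([*B,48],speed=80)
print(np.round(arm.get_ft_force(),1),np.round(arm.get_position(),1))
print(arm.move_linear([*B,12+zg-1.5],speed=40,f_stop=6),np.round(arm.get_position(),1),np.round(arm.get_ft_force(),1),arm.get_finger_gap(),arm.get_time())
c=cap("wrist"); cv2.imwrite("pics/s2.png",cv2.resize(c["color"][130:384,120:400],None,fx=2.2,fy=2.2,interpolation=cv2.INTER_CUBIC))
E
```

```text
False [607.  144.2  18.7]
gap 16.730538394835975 19.18774232906323
gap 16.69397693805612 [-0.3  0.  -1.1]
[-0.3 -0.4 -0.9] [ 527.4 -145.2   47.9]
True [ 527.4 -145.9   31.2] [0.1 0.3 4.7] 16.658523030263495 20.1667
```

View pics/s2.png

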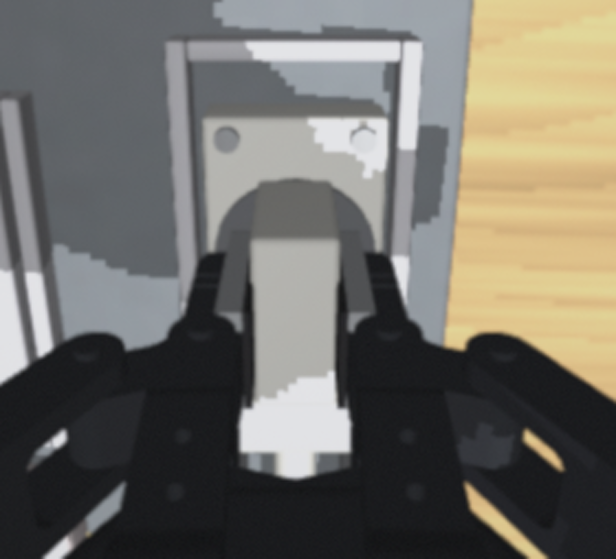

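It lies level on the bay floor with its spigot at the plunger. Pushing slowly with force monitoring.

```bash
python3 - <<'E'
from h import *
z=arm.get_position()[2]; ux=np.array([np.cos(DA),np.sin(DA)])
def st(t):
    p=np.array(arm.get_position()); d=R.from_euler('z',-DA).as_matrix()[:2,:2]@(p[:2]-DK); f=np.array(arm.get_ft_force())
    print(t,"dock xy",d.round(1),"z",p[2].round(1),"Fx",(f[:2]@ux).round(1),"F",f.round(1),"gap",round(arm.get_finger_gap(),1),"t",arm.get_time()); return d[0],f[:2]@ux
arm.move_linear([*dk(-4,46),z],speed=40,f_stop=8); st("pre")
for x in (2,6): print(arm.move_linear([*dk(x,46),z],speed=15,f_stop=16)); st(x)
print(arm.move_linear([*dk(14,46),z],speed=8,f_stop=9)); st("stop")
arm.wait(.3); st("held")
E
```

```text
pre dock xy [-12.   45.8] z 31.2 Fx 0.9 F [0.9 0.3 1.6] gap 16.6 t 20.425
False
2 dock xy [-1.3 46.1] z 31.4 Fx -9.0 F [-9.  -1.4 12.4] gap 16.5 t 21.6
False
6 dock xy [ 1.8 46.1] z 31.4 Fx -10.7 F [-10.6  -1.3  15.5] gap 16.6 t 22.0167
False
stop dock xy [ 7.9 46.1] z 31.5 Fx -16.3 F [-16.3  -1.   19.8] gap 16.5 t 23.1667
held dock xy [ 7.9 46.2] z 31.5 Fx -16.8 F [-16.8  -2.   20.7] gap 16.7 t 23.4667
```

```bash
cat > st.py <<'E'
from h import *
ux=np.array([np.cos(DA),np.sin(DA)])
def st(t):
    p=np.array(arm.get_position()); d=R.from_euler('z',-DA).as_matrix()[:2,:2]@(p[:2]-DK); f=np.array(arm.get_ft_force())
    print(t,"dock xy",d.round(2),"z",p[2].round(1),"F",f.round(1),"gap",round(arm.get_finger_gap(),1),"t",round(arm.get_time(),2)); return -f[:2]@ux
E
python3 - <<'E'
from st import *
z=31.2; 
arm.move_linear([*dk(14,46),z+2.5],speed=10); st("z up")
for x in np.arange(15,24,1.):
    arm.move_linear([*dk(x,46),z+2.5],speed=10,f_stop=8); arm.wait(.15)
    if st(x)>19.5: break
E
```

```text
z up dock xy [ 9.1  46.34] z 31.9 F [-6.1 -2.1  0.1] gap 16.7 t 23.87
15.0 dock xy [10.17 46.33] z 31.9 F [-5.6 -2.3 -0.5] gap 16.2 t 24.27
16.0 dock xy [10.53 46.36] z 31.9 F [-9.1 -3.1  1.8] gap 16.8 t 24.67
17.0 dock xy [10.59 46.35] z 31.8 F [-10.3  -3.1   3.9] gap 16.4 t 25.07
18.0 dock xy [10.59 46.34] z 31.8 F [-13.9  -3.1   6.3] gap 16.9 t 25.47
19.0 dock xy [10.58 46.35] z 31.8 F [-16.3  -4.    9.5] gap 16.7 t 25.87
20.0 dock xy [10.59 46.34] z 31.9 F [-19.5  -4.4  11.9] gap 16.3 t 26.27
```

```bash
python3 - <<'E'
from st import *
arm.move_linear([*dk(20.8,46),34.2],speed=10); 
for i in range(3): arm.wait(.5); st(i)
c=cap("wrist"); a=c["color"][130:384,120:400]
s=cap("side"); p=proj(s,[*dk(20,20),30])[0].astype(int); b=s["color"][max(p[1]-50,0):p[1]+50,p[0]-60:p[0]+60]
cv2.imwrite("pics/fin.png",np.vstack([cv2.resize(a,(400,320)),cv2.resize(b,(400,280),interpolation=cv2.INTER_CUBIC)]))
E
```

```text
0 dock xy [10.62 46.36] z 32.0 F [-20.3  -3.4  10.2] gap 16.4 t 27.02
1 dock xy [10.59 46.36] z 31.9 F [-20.1  -3.6  10.5] gap 16.2 t 27.52
2 dock xy [10.6  46.37] z 31.9 F [-19.6  -3.9  10.5] gap 16.9 t 28.02
```

View pics/fin.png

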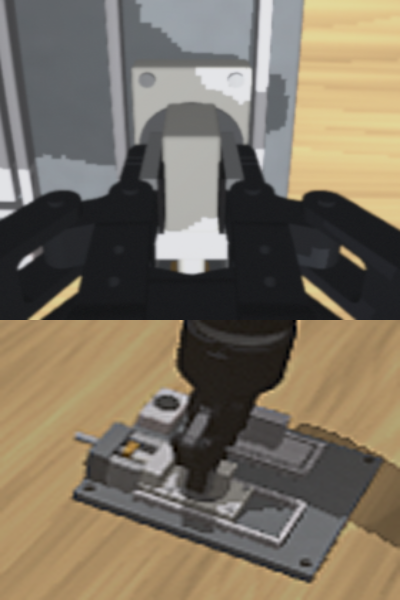

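The side view shows the cassette's port block against the posts, the plunger rod standing out behind the housing, and the blank in its slot. The push is steady at about 20 N, so I'm handing in.

```bash
python3 - <<'E'
from st import *
st("last"); arm.sign_off()
E
```

```text
last dock xy [10.6  46.39] z 31.9 F [-20.7  -2.9  11.2] gap 16.2 t 28.12
the job is handed in; nothing more can be done
```

The leak test is set up and I handed it in at 28.1 s. The blank plate lies flat and released in the narrow compartment. The arm is still holding the cassette against the stop posts.

- **Blank:** it came down at floor height, and the close-up showed clearance to the rails on the sides I could see. The later side view still shows it in its compartment.
- **Cassette:** I laid it flat in the bay with its spigot at the plunger and pushed it along. It stopped at x = 10.6 mm (nominal home is 10 mm) and did not move while the push rose from 9 to 20 N. That means solid contact with the posts.
- **Final push:** about 20 N along the bay, steady for 1.5 s before hand-in, with the grip firm. About 11 N of downward press and 3–4 N of sideways force remained.
- **Bystanders:** the arm was never sent near the bottle, beaker or jar. I took no final picture of them.

**Checks that disagreed or failed:**
- The 0.6 mm beyond nominal home is within the 2 mm camera calibration.
- One early push reading of about 16 N came from too much downward press. It dropped once I raised the arm's target height.
- The cassette detector missed once, and a second picture fixed it.
- I could not read the plunger travel directly. I judged it from the stop position, the force and the side picture.

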